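# File the burr off a mounting plate

## Task

Pick up the flat file from the cork pad and file the top edge of the aluminium plate in the vise with at least two long forward strokes: lay the blade flat and square across the edge just behind its tip, and push it with light pressure, tip leading, away from the vise's screw until the handle nearly reaches the edge. Lift the file clear of the edge for the way back; never drag it backwards on the plate. Then lay the file flat on the cork pad again and keep hold of it until it is down.

Things in the scene. Friction and masses are not known exactly. Their poses are not given: they have to be found in the camera images.
- file: Flat file: steel blade 200 long, 26 wide, 5 thick, wooden bar handle on top of its rear half. Origin: centre of the blade's underside (the working face); x to the tip (+100), z up. Handle: x from -88 to -2, 26 wide, from 9 to 35 above the underside; grip across y near x = -43. 240 g. Lies on the cork pad, tip roughly away from the robot. Not the slim round file on the mat.
- vise: Small blue bench vise, fixed, base 130 x 100, jaws 66 wide, tops 76 above the table. Origin: at table height under the middle of the clamped plate; x is the stroke direction (across the plate's edge, away from the screw, roughly away from the robot), y along the edge, z up. The screw with its cross bar reaches x = -102 on the robot's side, 50 above the table.
- plate: Aluminium plate upright in the vise, 80 wide (y), 8 thick (x). Origin: middle of its top edge, 105 above the table; axes as the vise. Held in rubber cushions: gives up to 8 mm down (2 N at first, 6 N at last), then stops hard; 3 to 5 mm is good pressure. The file's friction carries it up to 5 mm along x (600 N/m); it springs back. Not the spare plate lying flat.
- pad: Cork pad, fixed to the table, 250 (x) x 110 (y) x 4 thick, the file lies on it at the start. Origin: centre of its underside, at table height; z up.
Mind the look-alikes: they are no part of the job. Leave any blue or pink look-alike of the file alone.

How it is judged:
On the way, in this order (a step that is already met when the one before it is completed fails the run):
1. first stroke begins: the front half of the blade rests flat on the plate's top edge, the tip at most 50 mm past it, square to it within 20 degrees (contact force between file and plate above 0.8 N and angle between the x axis of file and the x axis of vise, either way round below 0.35 rad and angle between file's own z axis and vertical below 0.2 rad and x of file in the frame of vise between -0.11 and -0.05 m), for 0.1 s.
2. first stroke half way: the file slides forward, pressed on the edge (contact force between file and plate above 0.8 N and x of plate in the frame of vise above 0.001 m and angle between the x axis of file and the x axis of vise, either way round below 0.35 rad and angle between file's own z axis and vertical below 0.2 rad and x of file in the frame of vise between -0.047 and -0.022 m), for 0.04 s.
3. first stroke ends: still pressed on the edge and sliding forward, the tip more than 80 mm past the edge (contact force between file and plate above 0.8 N and x of plate in the frame of vise above 0.001 m and angle between the x axis of file and the x axis of vise, either way round below 0.35 rad and angle between file's own z axis and vertical below 0.2 rad and x of file in the frame of vise above -0.02 m), for 0.04 s.
4. the file is back at the start of the stroke, lifted clear of the edge by 5 mm or more (contact force between file and plate below 0.05 N and x of file in the frame of vise below -0.05 m and z of file in the frame of vise above 0.11 m), for 0.1 s.
5. second stroke begins: the front half of the blade rests flat on the plate's top edge, the tip at most 50 mm past it, square to it within 20 degrees (all of step 1), for 0.1 s.
6. second stroke half way: the file slides forward, pressed on the edge (all of step 2), for 0.04 s.
7. second stroke ends: still pressed on the edge and sliding forward, the tip more than 80 mm past the edge (all of step 3), for 0.04 s.
At the end, for the whole second after the job is handed in: After two or more forward strokes with a lifted return, the file lies flat (within 6 degrees) and still on the cork pad, its centre within 60 mm along and 50 mm across of the pad's centre (x of file in the frame of pad between -0.06 and 0.06 m and y of file in the frame of pad between -0.05 and 0.05 m and z of file in the frame of pad below 0.009 m and angle between file's own z axis and vertical below 0.1 rad and linear speed of file below 0.02 m/s); the robot touches nothing.
It fails at once if the file drags the plate backwards, towards the screw (plate carried 2.5 mm back in its cushions) (x of plate in the frame of vise below -0.0025 m).
It fails at once if the file presses on the plate with more than 40 N (contact force between file and plate above 40 N).
It fails at once if the file is let go while it is off the pad (more than 30 mm up) (height (world z) of file above 0.03 m and contact force between the fingers and file below 0.05 N).
It also fails if it takes over 58 s, if anything falls off the work surface, if the arm or the gripper's body presses on something with over 40 N, if the wrist force passes 120 N, or if a joint passes its speed limit or range.

## Robot

A 6-joint arm with a two-finger parallel gripper is mounted at the origin on the work surface. World frame = base frame: x ahead of the robot, y to its left, z up, the work surface at z = 0. Lengths are in m, angles in rad, forces in N, time in s.
With the tool pointing down it reaches from about 0.25 to 0.725 m from the base axis. Payload 4 kg.
Tool frame: the origin (TCP) lies where the fingers leave the gripper's body, on its centre line; the fingertips stand 73 mm ahead of it and the grasp point (between the pads) lies 54 mm ahead of it (bot.tips_ahead is the z of the fingertips in the tool frame, in m); z points along the fingers, y is the direction in which the jaws open and shut (so a half turn about z gives the same grasp; the last joint's range is limited). The gripper opens to 85 mm and grips with 20 to 120 N. Pads are 22 mm wide; open, the fingers measure 114 mm over their backs; the gripper's body (76 mm by 85 mm) begins 54 mm behind the grasp point. The pads swing forward as they close: fully open they stand 13 mm farther back than shut.
Start: joints at [-1.284, 0.241, 0.005, 1.335, 0, 1.571], TCP at [0.141, -0.48, 0.304] pointing down, gripper open.
Joint ranges: [-2.72, 2.72], [-1.05, 1.87], [-1.09, 1.28], [-1.99, 2.15], [-1.42, 1.44], [-3.14, 3.14]. Speed limits (rad/s): [2.79, 2.79, 3.14, 3.14, 3.14, 3.14].

## Interface

Orientations are given as a unit quaternion [x, y, z, w].
In Python, from workcell import readout, camera, get_calibration, order, bot gives the robot as it stands.
- The arm moves only by the tool send_rows, never from a script. Its argument "moves" is a list of rows, each a list of 3 entries, a list of its own where there are three numbers: the shift along the tool's x, y, z in mm, then the turn, a rotation vector about the tool's x, y, z in rad, then the finger opening in mm, from 0 to 85.4. In form: [[[dx, dy, dz], [ax, ay, az], grip], ...]. A call has 1 to 12 rows; each row is the pose to reach, as a shift and turn from the pose measured when the call began, along the tool's axes at that moment; what a row does not reach only later rows make up. A row lasts 1/12 s, in which the tool goes at most 41.7 mm and 7.16 degrees, less where a joint would pass 70% of its speed; a pose out of reach is approached as far as the arm can. A call with a gripper value outside its range is refused whole. The fingers move at their own pace and stop on an object; the grip force is fixed at half the most. Time passes only in rows, so rows that repeat a pose let the fingers close. It gives the time, the measured TCP pose, the force and the opening at its end, in the units of the state.
- readout.get_obs(): the state, without advancing time (a new reading comes with each control period).
- camera(name): name is "scene" or "top"; returns the picture (400x640x3 uint8, red, green, blue); there is no depth.
- get_calibration(name): a dict with "fx", "fy", "cx", "cy" (pixels), "R" (3x3) and "t" (3): a world point X has camera coordinates R X + t. Camera axes: x right, y down, z forward; pixel columns grow to the right and rows downward; lengths in m; the calibration is good to about 2 mm. A picture is of the moment at which its call begins. get_calibration takes no time and is no camera call.
- order.job_done(): hands the job in, once; it reports no verdict.
The state is a dict: "clock": time; "joint_pos": joint angles; "joint_vel": joint speeds; "tau": joint torques, N m; "eef_pos": TCP position; "tool_rot": TCP orientation; "ft_force": force on the tool from outside, world axes, zero at the start; "ft_torque": the same for the moment, N m; "grip_width": finger opening in m.
Only numpy, scipy, OpenCV 4.12 (cv2) and the standard library are available. Lean on these libraries where they do the work, as an engineer would, in place of code of your own. Each camera call takes 0.05 s, during which the arm holds its last target. There are 200 camera calls.

## Working session

There is one attempt and no reset: what is moved stays moved. The work goes in short steps, Python scripts to look and compute and a tool call to move; the robot and the scene stay as the last step left them, time stands still between calls to the robot, and variables do not carry over. Pictures are saved under pics/ and viewed, about 8 in all and at most 12, crops included, and the job is handed in when it is done.

Besides the shell and the picture viewer there is one more tool, called after "Request:" as name(argument=value, ...), one argument or row to a line, values as JSON. send_rows: Moves the arm, as the interface text tells. Its arguments: {"type":"object","properties":{"moves":{"type":"array","items":{"type":"array"}}},"required":["moves"]}

```bash
mkdir -p pics; python3 - <<'E'
from workcell import readout,camera,get_calibration
import cv2
print(readout.get_obs())
for n in("scene","top"):
    cv2.imwrite(f"pics/{n}0.png",camera(n)[:,:,::-1]); print(get_calibration(n))
E
```

```text
{'clock': 0.0, 'joint_pos': array([-1.28398819e+00,  2.41414255e-01,  3.70952195e-03,  1.33521507e+00,
       -3.77494688e-06,  1.57079729e+00]), 'joint_vel': array([ 9.54115137e-04, -5.89735948e-04, -6.67334058e-05, -6.05155588e-04,
       -5.32928023e-04,  2.48616040e-04]), 'tau': array([ 3.46980123e-04, -3.72321653e+01,  2.52405649e+01,  1.70132169e-02,
        3.12215416e-04,  2.27487874e-05]), 'eef_pos': array([ 0.14130619, -0.47910459,  0.30300656]), 'tool_rot': array([ 9.89734757e-01,  1.42912505e-01, -1.53604764e-04, -1.05056921e-03]), 'ft_force': array([-0.7688852 , -0.58060712,  0.26800042]), 'ft_torque': array([-0.00108167,  0.01710215,  0.00748665]), 'grip_width': 0.08559245948318414}
{'fx': 362.7546193373353, 'fy': 362.7546193373353, 'cx': 321.94263747990266, 'cy': 202.85087924245565, 'R': array([[-0.6603596 ,  0.75060902, -0.02261187],
       [ 0.42636511,  0.34997398, -0.83410491],
       [-0.6181731 , -0.5604501 , -0.55114218]]), 't': array([ 0.38905822, -0.09291496,  1.35266619])}
{'fx': 465.0937299715881, 'fy': 465.0937299715881, 'cx': 312.50900926386396, 'cy': 196.13182040830958, 'R': array([[-0.03045658, -0.99915942,  0.02743829],
       [-0.99591326,  0.02799966, -0.08586499],
       [ 0.08502455, -0.02994131, -0.99592889]]), 't': array([-0.10414175,  0.46705474,  1.33856969])}
```

View pics/top0.png

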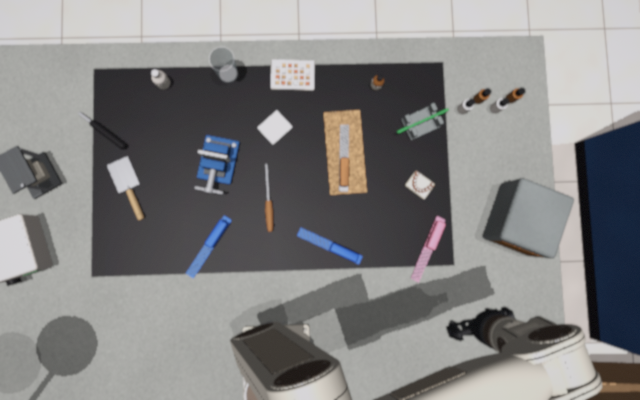

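View pics/scene0.png

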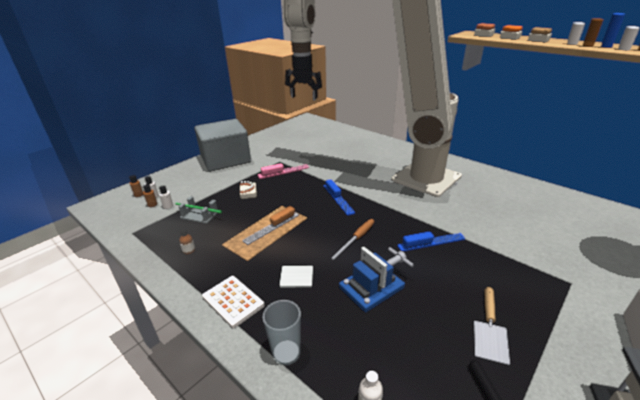

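The top view shows the file on the cork pad around (344,157), with its orange handle toward the robot. The vise is at about (216,165), and its bright plate edge at about (212,153). I'll enlarge both.

```bash
python3 - <<'E'
import cv2,numpy as np
im=cv2.imread("pics/top0.png")
a=cv2.resize(im[100:205,185:265],None,fx=5,fy=5,interpolation=2); b=cv2.resize(im[100:205,305:385],None,fx=5,fy=5,interpolation=2)
cv2.imwrite("pics/c0.png",np.hstack([a[:525,:400],b]))
im=cv2.imread("pics/scene0.png")
a=cv2.resize(im[235:310,330:420],None,fx=4.4,fy=4.4,interpolation=2); b=cv2.resize(im[195:270,215:315],None,fx=4,fy=4.4,interpolation=2)
cv2.imwrite("pics/c1.png",np.hstack([a,b]))
E
```

```text
(no output)
```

View pics/c0.png

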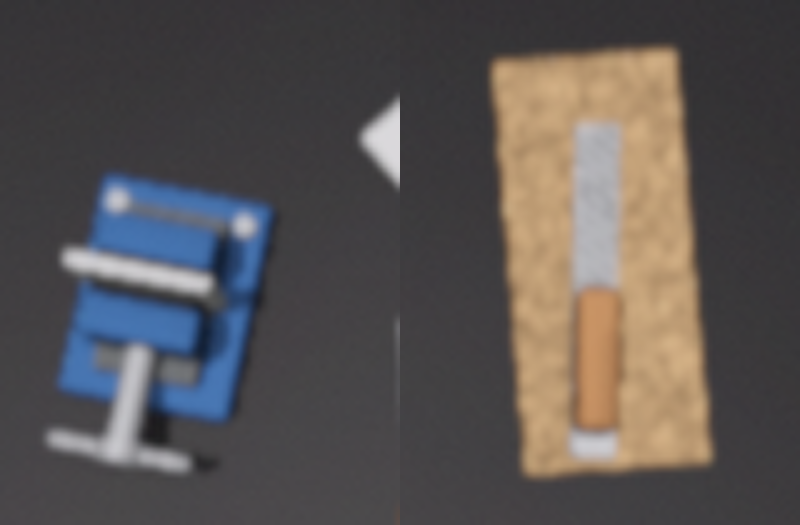

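View pics/c1.png

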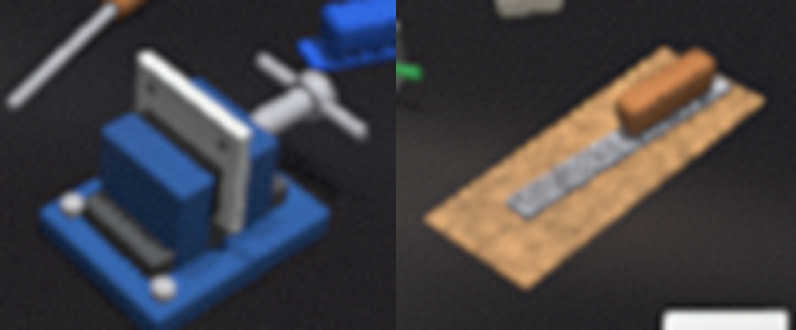

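```bash
cat > h.py <<'E'
import numpy as np
from workcell import get_calibration
def ray(n,u,v,z):
    c=get_calibration(n);R=c["R"];C=-R.T@c["t"]
    d=R.T@np.array([(u-c["cx"])/c["fx"],(v-c["cy"])/c["fy"],1]);return C+d*(z-C[2])/d[2]
def proj(n,X):
    c=get_calibration(n);p=c["R"]@np.array(X)+c["t"];return np.round([c["fx"]*p[0]/p[2]+c["cx"],c["fy"]*p[1]/p[2]+c["cy"]],1)
E
python3 - <<'E'
from h import *
L=lambda u,v,z:ray("top",185+(u+.5)/5-.5,100+(v+.5)/5-.5,z)
Rr=lambda u,v,z:ray("top",305+(u-400+.5)/5-.5,100+(v+.5)/5-.5,z)
SL=lambda u,v,z:ray("scene",330+(u+.5)/4.4-.5,235+(v+.5)/4.4-.5,z)
SR=lambda u,v,z:ray("scene",215+(u-396+.5)/4-.5,195+(v+.5)/4.4-.5,z)
def seg(n,a,b):
    d=b-a;print(n,a.round(4),b.round(4),"mid",((a+b)/2).round(4),"len",np.linalg.norm(d).round(4),"yaw",np.arctan2(d[1],d[0]).round(3))
c=get_calibration("top");print("C",-c["R"].T@c["t"])
seg("plate top",L(213,284,.105),L(62,257,.105))
seg("plate scene",SL(148,55,.105),SL(245,132,.105))
seg("screw-end",L(122,455,.05),L(140,350,.05))
seg("file blade",Rr(593,457,.009),Rr(597,123,.009))
seg("handle",Rr(596,430,.039),Rr(598,290,.039))
seg("bl scene",SR(722,84,.009),SR(521,209,.009))
p=[Rr(*q,.004) for q in((492,60),(678,48),(712,462),(525,475))]
print("pad",sum(p)/4); seg("padax",(p[2]+p[3])/2,(p[0]+p[1])/2)
E
```

```text
C [ 0.34816292 -0.07705306  1.37608134]
plate top [0.5729 0.116  0.105 ] [0.59   0.1984 0.105 ] mid [0.5815 0.1572 0.105 ] len 0.0841 yaw 1.366
plate scene [0.5733 0.1215 0.105 ] [0.5906 0.1953 0.105 ] mid [0.5819 0.1584 0.105 ] len 0.0758 yaw 1.34
screw-end [0.4855 0.1774 0.05  ] [0.5455 0.1665 0.05  ] mid [0.5155 0.172  0.05  ] len 0.061 yaw -0.18
file blade [ 0.4776 -0.2094  0.009 ] [ 0.6785 -0.2191  0.009 ] mid [ 0.578  -0.2143  0.009 ] len 0.2012 yaw -0.048
handle [ 0.4904 -0.2089  0.039 ] [ 0.5723 -0.213   0.039 ] mid [ 0.5313 -0.2109  0.039 ] len 0.082 yaw -0.05
bl scene [ 0.4836 -0.2028  0.009 ] [ 0.678  -0.2146  0.009 ] mid [ 0.5808 -0.2087  0.009 ] len 0.1947 yaw -0.061
pad [ 0.59646777 -0.21946753  0.004     ]
padax [ 0.4708 -0.2249  0.004 ] [ 0.7222 -0.214   0.004 ] mid [ 0.5965 -0.2195  0.004 ] len 0.2517 yaw 0.043
```

```bash
cat >> h.py <<'E'
from scipy.spatial.transform import Rotation as Ro
from workcell import readout
def go(x,y,z,yaw,pitch=0):
    "shift/turn in present tool axes to TCP (x,y,z), tool down, tool x at yaw"
    o=readout.get_obs();A=Ro.from_quat(o["tool_rot"])
    T=Ro.from_euler("ZYX",[yaw,pitch,0])*Ro.from_euler("x",np.pi)
    print("d mm",(A.inv().apply(np.array([x,y,z])-o["eef_pos"])*1e3).round(1),"rot",(A.inv()*T).as_rotvec().round(3))
def st():
    o=readout.get_obs();A=Ro.from_quat(o["tool_rot"]);m=A.as_matrix()
    print("t",round(o["clock"],2),"p",o["eef_pos"].round(4),"yaw",np.arctan2(m[1,0],m[0,0]).round(3),"z",m[:,2].round(3),"F",o["ft_force"].round(1),"M",o["ft_torque"].round(2),"g",round(o["grip_width"],4),"q",o["joint_pos"].round(2))
E
python3 -c "
from h import *
st();go(.536,-.210,.18,-.05);print(proj('top',[.5817,.1578,.105]))"
```

```text
t 0.1 p [ 0.1413 -0.4792  0.3031] yaw 0.287 z [-0.001  0.002 -1.   ] F [ 0.1 -0.4  0. ] M [-0.01 -0.03  0.02] g 0.0856 q [-1.28  0.24  0.    1.34  0.    1.57]
d mm [ 454.7 -146.3  123.4] rot [-0.002  0.     0.337]
[211.9 153.6]
```

Request:
send_rows(
  moves=[
    [[455,-146,123],[-0.002,0,0.337],85],
    [[455,-146,123],[-0.002,0,0.337],85],
    [[455,-146,123],[-0.002,0,0.337],85],
    [[455,-146,123],[-0.002,0,0.337],85],
    [[455,-146,123],[-0.002,0,0.337],85],
    [[455,-146,123],[-0.002,0,0.337],85],
    [[455,-146,123],[-0.002,0,0.337],85],
    [[455,-146,123],[-0.002,0,0.337],85],
    [[455,-146,123],[-0.002,0,0.337],85],
    [[455,-146,123],[-0.002,0,0.337],85],
    [[455,-146,123],[-0.002,0,0.337],85],
    [[455,-146,123],[-0.002,0,0.337],85],
  ],
)

```text
clock: 1.1
eef_pos: [0.5332, -0.2115, 0.1807]
tool_rot: [1.0, -0.025, -0.001, -0.0]
ft_force: [1.0, -0.2, 1.0]
grip_width: 0.0851
```

```bash
python3 -c "
from h import *
st();go(.536,-.210,.18,-.05)"
```

```text
t 1.1 p [ 0.5332 -0.2115  0.1807] yaw -0.05 z [-0.001  0.    -1.   ] F [ 1.  -0.2  1. ] M [-0.06  0.   -0.03] g 0.0851 q [-0.38  0.46 -0.    1.11 -0.    2.81]
d mm [ 2.7 -1.7  0.7] rot [0.    0.001 0.   ]
```

Request:
send_rows(
  moves=[
    [[3,-2,0],[0,0,-1.5],85],
    [[3,-2,0],[0,0,-1.5],85],
    [[3,-2,0],[0,0,-1.5],85],
    [[3,-2,0],[0,0,-1.5],85],
    [[3,-2,0],[0,0,-1.5],85],
    [[3,-2,0],[0,0,-1.5],85],
    [[3,-2,0],[0,0,-1.5],85],
    [[3,-2,0],[0,0,-1.5],85],
    [[3,-2,0],[0,0,-1.5],85],
    [[3,-2,0],[0,0,-1.5],85],
    [[3,-2,0],[0,0,-1.5],85],
    [[3,-2,0],[0,0,-1.5],85],
  ],
)

```text
clock: 2.1
eef_pos: [0.536, -0.2095, 0.1801]
tool_rot: [0.747, 0.665, -0.001, -0.001]
ft_force: [0.1, 0.8, 0.5]
grip_width: 0.0848
```

Request:
send_rows(
  moves=[
    [[0,0,0],[0,0,-1.5],85],
    [[0,0,0],[0,0,-1.5],85],
    [[0,0,0],[0,0,-1.5],85],
    [[0,0,0],[0,0,-1.5],85],
    [[0,0,0],[0,0,-1.5],85],
    [[0,0,0],[0,0,-1.5],85],
    [[0,0,0],[0,0,-1.5],85],
    [[0,0,0],[0,0,-1.5],85],
    [[0,0,0],[0,0,-1.5],85],
    [[0,0,0],[0,0,-1.5],85],
    [[0,0,0],[0,0,-1.5],85],
    [[0,0,0],[0,0,-1.5],85],
  ],
)

```text
clock: 3.1
eef_pos: [0.5356, -0.2094, 0.1794]
tool_rot: [0.093, 0.996, 0.0, -0.002]
ft_force: [0.6, 0.8, 0.3]
grip_width: 0.0847
```

```bash
python3 -c "
from h import *
import cv2
from workcell import camera
st();go(.536,-.210,.11,3.092);go(.536,-.210,.082,3.092)
t=camera('top')[:,:,::-1][90:210,290:400];s=camera('scene')[:,:,::-1][150:270,200:330]
cv2.imwrite('pics/c2.png',np.hstack([cv2.resize(t,(390,426)),cv2.resize(s,(400,426))]))"
```

```text
t 3.1 p [ 0.5356 -0.2094  0.1794] yaw 2.956 z [-0.004  0.001 -1.   ] F [0.6 0.8 0.3] M [-0.05  0.    0.04] g 0.0847 q [-0.37  0.47  0.    1.11 -0.   -0.19]
d mm [-0.8 -0.5 69.4] rot [ 0.001 -0.004 -0.136]
d mm [-0.9 -0.5 97.4] rot [ 0.001 -0.004 -0.136]
```

View pics/c2.png

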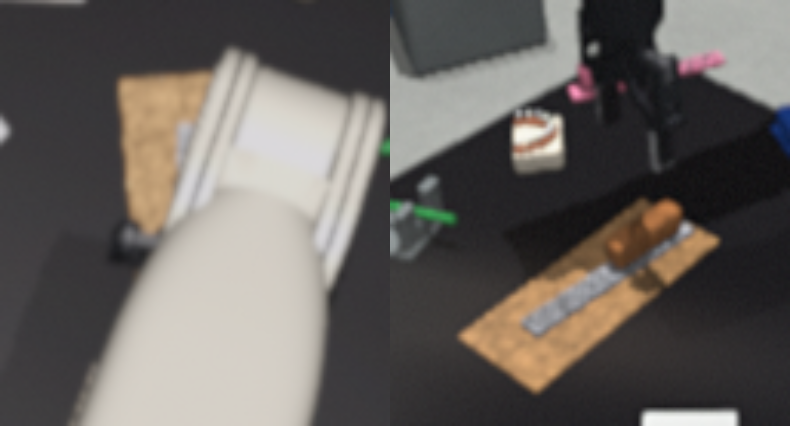

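The crop shows the open fingers above the handle, straddling it, so I'll go down and grip.

Request:
send_rows(
  moves=[
    [[-1,-0.5,0],[0,-0.004,-0.136],85],
    [[-1,-0.5,30],[0,-0.004,-0.136],85],
    [[-1,-0.5,60],[0,-0.004,-0.136],85],
    [[-1,-0.5,80],[0,-0.004,-0.136],85],
    [[-1,-0.5,90],[0,-0.004,-0.136],85],
    [[-1,-0.5,97],[0,-0.004,-0.136],85],
    [[-1,-0.5,97],[0,-0.004,-0.136],85],
    [[-1,-0.5,97],[0,-0.004,-0.136],60],
    [[-1,-0.5,97],[0,-0.004,-0.136],40],
    [[-1,-0.5,97],[0,-0.004,-0.136],20],
    [[-1,-0.5,97],[0,-0.004,-0.136],10],
    [[-1,-0.5,97],[0,-0.004,-0.136],10],
  ],
)

```text
clock: 4.2
eef_pos: [0.5367, -0.2103, 0.0835]
tool_rot: [0.028, 1.0, -0.0, 0.001]
ft_force: [-1.9, 5.3, 46.2]
grip_width: 0.0252
```

```bash
python3 -c "
from h import *
st()"
```

```text
t 4.2 p [ 0.5367 -0.2103  0.0835] yaw 3.085 z [ 0.002 -0.    -1.   ] F [-1.9  5.3 46.2] M [ 0.6   0.1  -0.12] g 0.0252 q [-0.37  0.57 -0.11  0.89  0.   -0.32]
```

Request:
send_rows(
  moves=[
    [[0,0,-3],[0,0,0],10],
    [[0,0,-10],[0,0,0],10],
    [[0,0,-25],[0,0,0],10],
    [[0,0,-45],[0,0,0],10],
    [[0,0,-70],[0,0,0],10],
    [[0,0,-95],[0,0,0],10],
    [[0,0,-120],[0,0,0],10],
    [[0,0,-140],[0,0,0],10],
    [[0,0,-150],[0,0,0],10],
    [[0,0,-155],[0,0,0],10],
    [[0,0,-155],[0,0,0],10],
  ],
)

```text
clock: 5.12
eef_pos: [0.5366, -0.2103, 0.2393]
tool_rot: [0.028, 1.0, -0.0, 0.002]
ft_force: [-0.0, -0.1, -2.3]
grip_width: 0.0249
```

```bash
python3 -c "
from h import *
import cv2
from workcell import camera,bot
st();print(bot.tips_ahead);go(.4565,.1845,.24,2.93)
t=camera('top')[:,:,::-1][90:210,280:400];s=camera('scene')[:,:,::-1][120:270,180:330]
cv2.imwrite('pics/c3.png',np.hstack([cv2.resize(t,(400,400)),cv2.resize(s,(400,400))]))"
```

```text
t 5.12 p [ 0.5366 -0.2103  0.2393] yaw 3.085 z [ 0.003 -0.001 -1.   ] F [-0.  -0.1 -2.3] M [-0.01  0.06  0.03] g 0.0249 q [-0.37  0.42  0.09  1.24  0.   -0.32]
0.0726
d mm [102.2 389.7  -1.3] rot [-0.001  0.003  0.155]
```

View pics/c3.png

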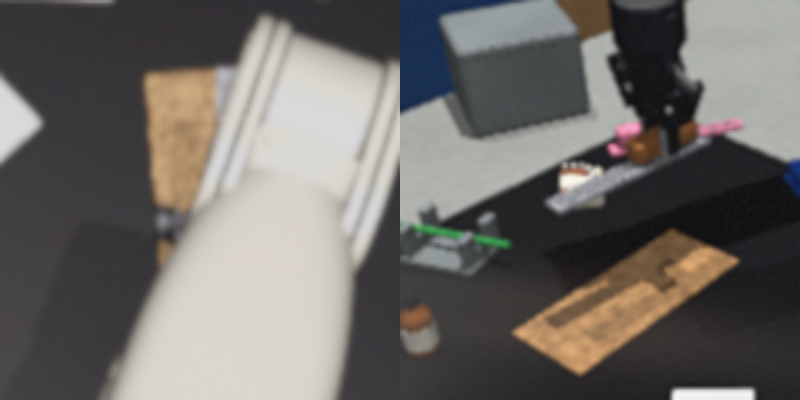

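The file is held level. In the crop, the blade tip is at about (238.5,197) and the tail at about (294,173) in scene pixels. Next I'll move over to the vise.

Request:
send_rows(
  moves=[
    [[25,98,0],[0,0.003,0.04],10],
    [[25,98,0],[0,0.003,0.04],10],
    [[25,98,0],[0,0.003,0.04],10],
    [[50,195,0],[0,0.003,0.08],10],
    [[75,290,0],[0,0.003,0.12],10],
    [[102,390,0],[0,0.003,0.155],10],
    [[102,390,0],[0,0.003,0.155],10],
    [[102,390,0],[0,0.003,0.155],10],
    [[102,390,0],[0,0.003,0.155],10],
    [[102,390,0],[0,0.003,0.155],10],
    [[102,390,0],[0,0.003,0.155],10],
    [[102,390,0],[0,0.003,0.155],10],
  ],
)

```text
clock: 6.22
eef_pos: [0.4542, 0.1879, 0.2357]
tool_rot: [0.103, 0.995, -0.0, -0.003]
ft_force: [0.2, -0.6, -2.9]
grip_width: 0.0249
```

```bash
python3 -c "
from h import *
import cv2
from workcell import camera
p=np.array([.5366,-.2103,.2393]);d=np.array([np.cos(.057),-np.sin(.057),0])
for a in(.143,-.057):print('pred lift',proj('scene',p+a*d-[0,0,.0745]))
st();go(.4565,.1845,.2,2.93)
p=readout.get_obs()['eef_pos'];d=np.array([np.cos(.21),-np.sin(.21),0])
for a in(.143,-.057):print('pred now scene',proj('scene',p+a*d-[0,0,.0745]),'top',proj('top',p+a*d-[0,0,.0745]))
t=camera('top')[:,:,::-1][100:220,160:280];s=camera('scene')[:,:,::-1][170:310,310:450]
cv2.imwrite('pics/c4.png',np.hstack([cv2.resize(t,(400,400)),cv2.resize(s,(400,400))]))"
```

```text
pred lift [236.4 196.4]
pred lift [292.8 169.9]
t 6.22 p [0.4542 0.1879 0.2357] yaw 2.936 z [-0.006  0.001 -1.   ] F [ 0.2 -0.6 -2.9] M [-0.04  0.02  0.01] g 0.0249 q [ 0.39  0.27 -0.14  1.17  0.    0.6 ]
d mm [-3.2 -2.8 35.7] rot [-0.001 -0.006  0.006]
pred now scene [372.1 239.3] top [207.7 145.2]
pred now scene [431.  207.8] top [192.4 220. ]
```

View pics/c4.png

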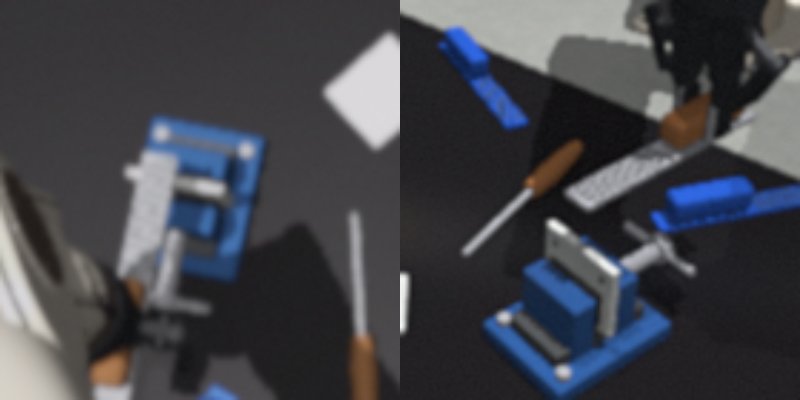

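Both views match the predicted tip position to within 1 px: top (208,146), scene (372,240). The tip hangs over the plate, so I'll lower it close to the edge.

Request:
send_rows(
  moves=[
    [[-3,-3,10],[-0.001,-0.006,0.006],10],
    [[-3,-3,20],[-0.001,-0.006,0.006],10],
    [[-3,-3,30],[-0.001,-0.006,0.006],10],
    [[-3,-3,38],[-0.001,-0.006,0.006],10],
    [[-3,-3,41],[-0.001,-0.006,0.006],10],
    [[-3,-3,41],[-0.001,-0.006,0.006],10],
    [[-3,-3,41],[-0.001,-0.006,0.006],10],
  ],
)

```text
clock: 6.9
eef_pos: [0.4572, 0.1811, 0.1949]
tool_rot: [0.108, 0.994, -0.001, -0.0]
ft_force: [0.0, 0.4, -2.0]
grip_width: 0.025
```

```bash
python3 -c "
from h import *
st();go(.4565,.1845,.1805,2.93)"
```

```text
t 6.9 p [0.4572 0.1811 0.1949] yaw 2.925 z [-0.    -0.001 -1.   ] F [ 0.   0.4 -2. ] M [ 0.03  0.05 -0.01] g 0.025 q [ 0.38  0.3  -0.21  1.06 -0.    0.59]
d mm [ 1.4  3.2 14.4] rot [-0.001  0.    -0.005]
```

Request:
send_rows(
  moves=[
    [[1,3,4],[0,0,-0.005],10],
    [[1,3,7],[0,0,-0.005],10],
    [[1,3,10],[0,0,-0.005],10],
    [[1,3,12],[0,0,-0.005],10],
    [[1,3,13],[0,0,-0.005],10],
    [[1,3,13],[0,0,-0.005],10],
  ],
)

```text
clock: 7.4
eef_pos: [0.4573, 0.1845, 0.1822]
tool_rot: [0.105, 0.994, -0.0, 0.001]
ft_force: [-0.1, 0.8, 0.7]
grip_width: 0.0254
```

```bash
python3 -c "
from h import *
st();go(.4565,.1845,.1800,2.93);go(.4565+.09*.978,.1845-.09*.2085,.1800,2.93)"
```

```text
t 7.4 p [0.4573 0.1845 0.1822] yaw 2.93 z [ 0.001 -0.001 -1.   ] F [-0.1  0.8  0.7] M [-0.01 -0.23  0.05] g 0.0254 q [ 0.38  0.32 -0.23  1.03 -0.    0.6 ]
d mm [ 0.8 -0.2  2.2] rot [-0.001  0.001  0.   ]
d mm [-89.2  -0.    2.4] rot [-0.001  0.001  0.   ]
```

Request:
send_rows(
  moves=[
    [[0,0,2],[0,0,0],10],
    [[0,0,2],[0,0,0],10],
    [[0,0,2],[0,0,0],10],
    [[-8,0,2],[0,0,0],10],
    [[-17,0,2],[0,0,0],10],
    [[-26,0,2],[0,0,0],10],
    [[-35,0,2],[0,0,0],10],
    [[-44,0,2],[0,0,0],10],
    [[-53,0,2],[0,0,0],10],
    [[-62,0,2],[0,0,0],10],
    [[-71,0,2],[0,0,0],10],
    [[-80,0,2],[0,0,0],10],
  ],
)

```text
clock: 8.4
eef_pos: [0.5363, 0.1674, 0.1802]
tool_rot: [0.106, 0.994, -0.0, 0.0]
ft_force: [-3.4, 0.5, 2.7]
grip_width: 0.0249
```

```bash
cat >> h.py <<'E'
def vx():
    p=readout.get_obs()["eef_pos"];print("file x in vise est",round((p[0]-.5817)*.978-(p[1]-.1578)*.2085+.043,4))
E
python3 -c "
from h import *
st();vx()"
```

```text
t 8.4 p [0.5363 0.1674 0.1802] yaw 2.93 z [ 0.001 -0.001 -1.   ] F [-3.4  0.5  2.7] M [0.13 0.47 0.04] g 0.0249 q [ 0.3   0.44 -0.04  1.09 -0.    0.51]
file x in vise est -0.0034
```

The stroke worked: about 5 N down and 3.4 N friction. The file ended at about -3 mm in the vise frame. Now I'll lift it and return.

Request:
send_rows(
  moves=[
    [[-1,0,-5],[0,0,0],10],
    [[-1,0,-14],[0,0,0],10],
    [[-1,0,-22],[0,0,0],10],
    [[0,0,-26],[0,0,0],10],
    [[10,0,-26],[0,0,0],10],
    [[25,0,-26],[0,0,0],10],
    [[45,0,-26],[0,0,0],10],
    [[65,0,-26],[0,0,0],10],
    [[76,0,-26],[0,0,0],10],
    [[81,0,-24],[0,0,0],10],
    [[81,0,-20],[0,0,0],10],
    [[81,0,-16],[0,0,0],10],
  ],
)

```text
clock: 9.4
eef_pos: [0.4579, 0.1847, 0.1963]
tool_rot: [0.105, 0.994, -0.0, 0.001]
ft_force: [0.4, 0.0, -2.6]
grip_width: 0.0254
```

Request:
send_rows(
  moves=[
    [[0,0,0],[0,0,0],10],
    [[0,0,0],[0,0,0],10],
    [[0,0,0],[0,0,0],10],
  ],
)

```text
clock: 9.65
eef_pos: [0.4586, 0.1845, 0.1961]
tool_rot: [0.106, 0.994, -0.0, 0.001]
ft_force: [-0.1, 0.3, -3.1]
grip_width: 0.025
```

```bash
python3 -c "
from h import *
import cv2
from workcell import camera
st();vx();go(.4565,.1845,.1822,2.93)
p=readout.get_obs()['eef_pos'];d=np.array([np.cos(.21),-np.sin(.21),0])
for a in(.143,-.057):print('pred',proj('scene',p+a*d-[0,0,.0745]))
s=camera('scene')[:,:,::-1][170:310,310:450]
cv2.imwrite('pics/c5.png',cv2.resize(s,(560,560)))"
```

```text
t 9.65 p [0.4586 0.1845 0.1961] yaw 2.93 z [ 0.003 -0.001 -1.   ] F [-0.1  0.3 -3.1] M [0.02 0.04 0.02] g 0.025 q [ 0.38  0.3  -0.2   1.06 -0.    0.6 ]
file x in vise est -0.083
d mm [ 2.1 -0.5 13.9] rot [-0.     0.003 -0.   ]
pred [368.9 253.1]
pred [426.8 220.9]
```

View pics/c5.png

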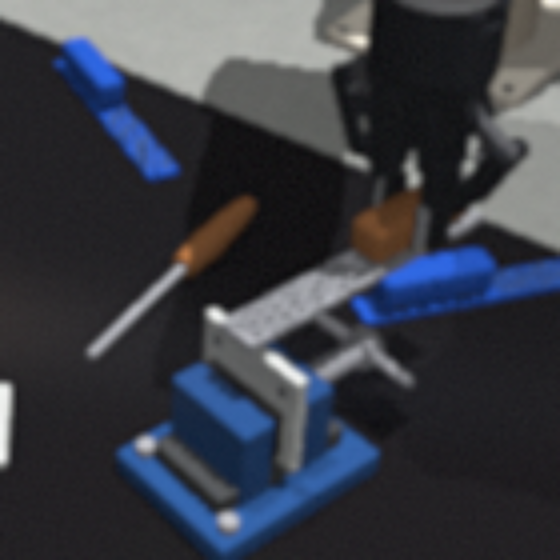

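The file is clear of the plate and back at the start. The tip at about (370,255) agrees with the prediction, so I'll begin the second stroke.

Request:
send_rows(
  moves=[
    [[2,0,4],[0,0,0],10],
    [[2,0,8],[0,0,0],10],
    [[2,0,11],[0,0,0],10],
    [[2,0,13],[0,0,0],10],
    [[2,0,14],[0,0,0],10],
    [[2,0,15],[0,0,0],10],
    [[2,0,15.5],[0,0,0],10],
    [[2,0,15.5],[0,0,0],10],
    [[2,0,15.5],[0,0,0],10],
  ],
)

```text
clock: 10.45
eef_pos: [0.4568, 0.1849, 0.1811]
tool_rot: [0.106, 0.994, -0.0, 0.002]
ft_force: [-0.4, -0.8, 1.3]
grip_width: 0.0253
```

```bash
python3 -c "
from h import *
st();vx()"
```

```text
t 10.45 p [0.4568 0.1849 0.1811] yaw 2.93 z [ 0.004 -0.001 -1.   ] F [-0.4 -0.8  1.3] M [-0.26 -0.17 -0.11] g 0.0253 q [ 0.39  0.32 -0.23  1.02 -0.    0.6 ]
file x in vise est -0.0848
```

Request:
send_rows(
  moves=[
    [[0,0,1],[0,0,0],10],
    [[0,0,1],[0,0,0],10],
    [[-8,0,1],[0,0,0],10],
    [[-17,0,1],[0,0,0],10],
    [[-26,0,1],[0,0,0],10],
    [[-35,0,1],[0,0,0],10],
    [[-44,0,1],[0,0,0],10],
    [[-53,0,1],[0,0,0],10],
    [[-62,0,1],[0,0,0],10],
    [[-70,0,1],[0,0,0],10],
    [[-77,0,1],[0,0,0],10],
    [[-82,0,1],[0,0,0],10],
  ],
)

```text
clock: 11.45
eef_pos: [0.5379, 0.1674, 0.1803]
tool_rot: [0.106, 0.994, -0.0, 0.002]
ft_force: [-2.1, 0.6, 1.1]
grip_width: 0.0251
```

```bash
python3 -c "
from h import *
st();vx()"
```

```text
t 11.45 p [0.5379 0.1674 0.1803] yaw 2.929 z [ 0.004 -0.001 -1.   ] F [-2.1  0.6  1.1] M [0.18 0.45 0.03] g 0.0251 q [ 0.3   0.44 -0.04  1.09 -0.    0.51]
file x in vise est -0.0019
```

Second stroke is done: about 3.5 N down, 2.1 N friction, file x about -2 mm. I'll lift and carry the file back to the pad.

Request:
send_rows(
  moves=[
    [[-1,0,-5],[0,0,0],10],
    [[-1,0,-14],[0,0,0],10],
    [[-1,0,-30],[0,0,0],10],
    [[0,0,-45],[0,0,0],10],
    [[0,0,-58],[0,0,0],10],
    [[0,0,-60],[0,0,0],10],
    [[0,0,-60],[0,0,0],10],
  ],
)

```text
clock: 12.03
eef_pos: [0.5383, 0.1676, 0.2416]
tool_rot: [0.106, 0.994, 0.0, 0.003]
ft_force: [0.3, 0.4, -3.2]
grip_width: 0.025
```

```bash
python3 -c "
from h import *
st();go(.545,-.212,.238,3.085)"
```

```text
t 12.03 p [0.5383 0.1676 0.2416] yaw 2.929 z [ 0.007  0.    -1.   ] F [ 0.3  0.4 -3.2] M [0.01 0.1  0.04] g 0.025 q [ 0.3   0.39  0.06  1.23 -0.    0.51]
d mm [ -86.5 -369.7    3.6] rot [ 0.001  0.007 -0.156]
```

Request:
send_rows(
  moves=[
    [[-8,-32,0],[0,0.005,-0.013],10],
    [[-16,-68,0],[0,0.007,-0.03],10],
    [[-24,-104,0],[0,0.007,-0.045],10],
    [[-33,-140,0],[0,0.007,-0.06],10],
    [[-41,-176,1],[0,0.007,-0.075],10],
    [[-50,-212,1],[0,0.007,-0.09],10],
    [[-58,-248,2],[0,0.007,-0.105],10],
    [[-66,-284,2],[0,0.007,-0.12],10],
    [[-75,-320,3],[0,0.007,-0.135],10],
    [[-82,-350,4],[0,0.007,-0.148],10],
    [[-86,-366,4],[0,0.007,-0.156],10],
    [[-86,-370,4],[0,0.007,-0.156],10],
  ],
)

```text
clock: 13.03
eef_pos: [0.5436, -0.2156, 0.236]
tool_rot: [0.03, 1.0, 0.0, -0.001]
ft_force: [-0.6, -0.3, -2.4]
grip_width: 0.0251
```

Request:
send_rows(
  moves=[
    [[0,0,0],[0,0,0],10],
    [[0,0,0],[0,0,0],10],
    [[0,0,0],[0,0,0],10],
  ],
)

```text
clock: 13.28
eef_pos: [0.5433, -0.2145, 0.2353]
tool_rot: [0.03, 1.0, 0.001, -0.002]
ft_force: [0.1, 0.1, -2.6]
grip_width: 0.0252
```

```bash
python3 -c "
from h import *
st();go(.545,-.212,.095,3.085)
import cv2
from workcell import camera
p=readout.get_obs()['eef_pos'];d=np.array([np.cos(.057),-np.sin(.057),0])
for a in(.143,-.057):
  P=proj('scene',p+a*d-[0,0,.0745]);print('pred',P,'crop',(P-[200,130])*5)
s=camera('scene')[:,:,::-1][130:250,200:320]
cv2.imwrite('pics/c6.png',cv2.resize(s,(600,600)))"
```

```text
t 13.28 p [ 0.5433 -0.2145  0.2353] yaw 3.082 z [-0.004  0.001 -1.   ] F [ 0.1  0.1 -2.6] M [ 0.01  0.07 -0.04] g 0.0252 q [-0.38  0.44  0.12  1.25 -0.   -0.32]
d mm [ -2.1   2.5 140.3] rot [ 0.001 -0.004 -0.003]
pred [233.7 198.2] crop [168.5 341. ]
pred [290.3 171.5] crop [451.5 207.5]
```

View pics/c6.png

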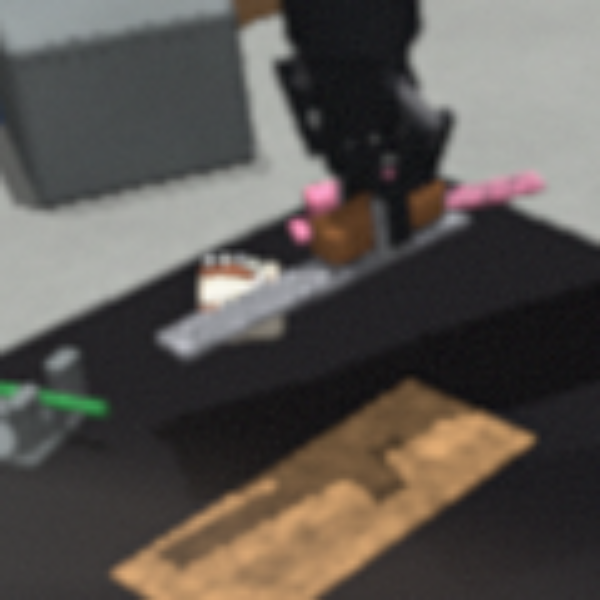

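The file is still level in the grip, tip at about (175,342) in the crop against a predicted (168,341). Now I'll lower it.

Request:
send_rows(
  moves=[
    [[-2,2,15],[0,-0.004,0],10],
    [[-2,2,40],[0,-0.004,0],10],
    [[-2,2,65],[0,-0.004,0],10],
    [[-2,2,90],[0,-0.004,0],10],
    [[-2,2,112],[0,-0.004,0],10],
    [[-2,2,128],[0,-0.004,0],10],
    [[-2,2,138],[0,-0.004,0],10],
    [[-2,2,143],[0,-0.004,0],10],
    [[-2,2,146],[0,-0.004,0],10],
    [[-2,2,146],[0,-0.004,0],10],
  ],
)

```text
clock: 14.17
eef_pos: [0.5456, -0.2119, 0.0899]
tool_rot: [0.029, 1.0, 0.0, 0.001]
ft_force: [0.1, -0.1, -2.0]
grip_width: 0.0251
```

```bash
python3 -c "
from h import *
st()"
```

```text
t 14.17 p [ 0.5456 -0.2119  0.0899] yaw 3.083 z [ 0.001  0.    -1.   ] F [ 0.1 -0.1 -2. ] M [0.02 0.13 0.03] g 0.0251 q [-0.37  0.58 -0.08  0.92  0.   -0.31]
```

Request:
send_rows(
  moves=[
    [[0,0,2],[0,0,0],10],
    [[0,0,4],[0,0,0],10],
    [[0,0,5],[0,0,0],10],
    [[0,0,6],[0,0,0],10],
    [[0,0,6],[0,0,0],10],
  ],
)

```text
clock: 14.58
eef_pos: [0.5456, -0.212, 0.084]
tool_rot: [0.029, 1.0, 0.0, 0.001]
ft_force: [-0.2, 0.3, -2.2]
grip_width: 0.0249
```

```bash
python3 -c "
from h import *
st()"
```

```text
t 14.58 p [ 0.5456 -0.212   0.084 ] yaw 3.083 z [ 0.002  0.    -1.   ] F [-0.2  0.3 -2.2] M [-0.02  0.1  -0.02] g 0.0249 q [-0.37  0.58 -0.08  0.9   0.   -0.31]
```

Request:
send_rows(
  moves=[
    [[0,0,0.5],[0,0,0],10],
    [[0,0,1],[0,0,0],10],
    [[0,0,1.5],[0,0,0],10],
    [[0,0,1.5],[0,0,0],10],
  ],
)

```text
clock: 14.92
eef_pos: [0.5457, -0.2121, 0.0837]
tool_rot: [0.029, 1.0, 0.0, 0.001]
ft_force: [-3.3, 0.8, 4.8]
grip_width: 0.0251
```

The file is down (about 7 N). I'll let go and back off.

Request:
send_rows(
  moves=[
    [[0,0,0],[0,0,0],30],
    [[0,0,0],[0,0,0],45],
    [[0,0,0],[0,0,0],60],
    [[0,0,0],[0,0,0],70],
    [[0,0,0],[0,0,0],70],
    [[0,0,-8],[0,0,0],70],
    [[0,0,-20],[0,0,0],70],
    [[0,0,-45],[0,0,0],70],
    [[0,0,-80],[0,0,0],70],
    [[0,0,-120],[0,0,0],70],
    [[0,0,-150],[0,0,0],70],
    [[0,0,-150],[0,0,0],70],
  ],
)

```text
clock: 15.92
eef_pos: [0.5486, -0.2134, 0.2423]
tool_rot: [0.029, 1.0, -0.002, 0.008]
ft_force: [1.4, -1.0, 0.5]
grip_width: 0.07
```

Request:
send_rows(
  moves=[
    [[40,0,-5],[0,0,0],70],
    [[80,0,-5],[0,0,0],70],
    [[120,0,-5],[0,0,0],70],
    [[150,0,-5],[0,0,0],70],
    [[150,0,-5],[0,0,0],70],
    [[150,0,-5],[0,0,0],70],
  ],
)

```text
clock: 16.42
eef_pos: [0.3974, -0.2044, 0.2455]
tool_rot: [0.03, 1.0, -0.002, 0.008]
ft_force: [0.1, 0.3, -0.2]
grip_width: 0.0703
```

```bash
python3 -c "
from h import *
st()
import cv2
from workcell import camera
t=camera('top')[:,:,::-1][90:210,290:410];s=camera('scene')[:,:,::-1][160:280,200:320]
cv2.imwrite('pics/c7.png',np.hstack([cv2.resize(t,(400,400)),cv2.resize(s,(400,400))]))"
```

```text
t 16.42 p [ 0.3974 -0.2044  0.2455] yaw 3.082 z [ 0.016 -0.005 -1.   ] F [ 0.1  0.3 -0.2] M [-0.01 -0.02 -0.  ] g 0.0703 q [-0.48  0.16 -0.25  1.14  0.   -0.42]
```

View pics/c7.png

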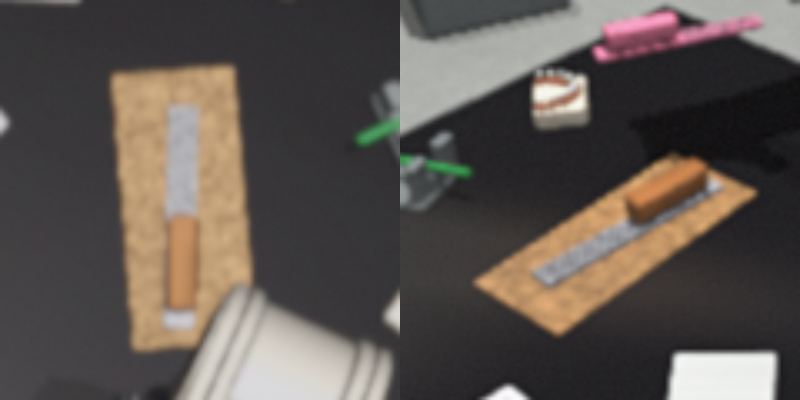

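The picture shows the file flat on the pad, roughly central (blade from (183,105) to (180,325) in the crop), with the gripper clear of it. I'll hand the job in.

```bash
python3 -c "
from workcell import order
print(order.job_done())"
```

```text
the job is handed in; nothing more can be done
None
```

I filed the plate edge with two long forward strokes, put the file back on the cork pad and handed the job in at about 16.4 s; no verdict was reported.

- **Strokes:** the file's origin went from about -84 mm to -3 mm in the vise frame on the first stroke, and from -85 mm to -2 mm on the second. At the end of each stroke it pressed with about 3.5 to 5 N and met 2 to 3.4 N of friction. These forces come from the wrist sensor after subtracting the file's weight. The file was lifted about 12 mm or more clear of the edge on the way back.
- **Last check:** the final pictures show the file lying flat near the middle of the pad, about 10 mm short of centre, with the gripper well clear of it.
- **Off-plan reading:** while I closed the gripper on the handle, the wrist read 46 N upward. The fingertips were probably pressing on the pad or the blade. This is below the 120 N wrist limit, but it would break the 40 N limit if that counts the fingers as part of the gripper's body. The reading was gone after the lift, and the file stayed level in the grip.

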